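Right the toppled bur stand and draw its cassette

ROBOT

A 7-joint arm with a two-finger parallel gripper is mounted at the origin on a cart in front of the work surface, level with it; the furniture and walls round the work are solid. World frame = base frame: x ahead of the robot, y to its left, z up, the work surface at z = 0. Lengths are in mm, angles in rad, forces in N, time in s.
With the tool pointing down it reaches from about 400 to 900 mm from the base axis. Payload 5.6 kg.
Tool frame: the origin (TCP) lies midway between the tips of the shut fingers; the grasp point (between the pads) lies 19 mm behind it; z points along the fingers, y is the line along which they close (so a half turn about z gives the same grasp; the last joint's range is limited). The gripper opens to 92 mm and grips with 3 to 60 N. Pads are 20 mm wide; open, the fingers measure 128 mm over their backs; the gripper's body (75 mm by 189 mm) begins 69 mm behind the grasp point.
Start: joints at [1.29, 0.468, -0.012, 1.603, 0.006, 1.071, -0.056], TCP at [153.074, -631.726, 214.592] pointing down, gripper open.
Joint ranges: [-2.53, 2.53], [-0.31, 2.02], [-1.57, 1.55], [0.28, 2.44], [-1.29, 4.43], [0.15, 1.84], [-2.92, 2.92]. Speed limits (rad/s): [2.57, 2.57, 3.14, 3.14, 3.14, 3.14, 3.14].

INTERFACE

Orientations are given as a rotation vector (axis times angle).
In Python, from cell import robot, grip, kin, viewer gives the robot as it stands. Calls block until the motion is done:
- robot.movep(position, orientation): joint-space move of the TCP to a pose.
- robot.servo_line(position, feed=150, rotation=None): straight line of the TCP; rotation=None keeps the orientation; feed is the mean speed in mm/s.
- robot.goto_joints(angles): joint-space move.
- grip(opening, newtons=None): opening from 0.0 (shut) to 1.0 (fully open); newtons is the grip in N (None keeps the last); returns when the fingers have stopped.
- robot.hold(seconds).
- kin.ik(position, orientation): joint angles nearest the present ones, or None.
- robot.observe(): the state.
- viewer.read_camera(name): name is "scene" or "top" or "wrist"; returns the picture (384x512x3 uint8, red, green, blue); there is no depth.
- viewer.camera_info(name): a dict with "camera_matrix" (3x3 intrinsics, pixels), "R" (3x3) and "t" (3): a world point X has camera coordinates R X + t. Camera axes: x right, y down, z forward; pixel columns grow to the right and rows downward; lengths in mm; the calibration is good to about 2 mm. A picture is of the moment at which its call begins: read the wrist's pose just before it. camera_info takes no time and is no camera call; for the wrist camera it gives the pose at the moment of the call.
A pose or a line that the arm cannot do raises robot.IKError and nothing moves.
- robot.job_done(): hands the job in; it is judged then, once.
Trained networks look in the newest picture that a camera, given by its name, has taken for a name from the list of things; names that differ only in an ending like _2 or _b are one class to them, and where a whole thing is asked for, a point or a joint stands for the part that bears it (a point fixed in the world has none). Each returns a list of dicts, best first, with "confidence" (0 to 1); they miss things now and then, are a little off and sometimes report something else, mostly with a low value. They report only what shows in the picture. A call takes as long as a camera call. They do not tell look-alikes from the thing itself.
- viewer.silhouettes(name, camera): "mask" (384x512 bool, what is visible of it).
- viewer.pinpoint(name, camera): "at" ([x, y, z] in mm, in the coordinates of the camera as it stood for that picture, good to about 4 mm: a listed point, or the origin of a listed thing).
The state is a dict: "t": time; "joints": joint angles; "joint_velocities": joint speeds; "joint_torque": joint torques, N m; "tcp_pos": TCP position; "tcp_rot": TCP orientation; "contact_force": force on the tool from outside, world axes, zero at the start; "wrist_torque": the same for the moment, N m; "grip_width": opening from 0.0 (shut) to 1.0 (fully open); "grip_force": force on a finger pad.
Only numpy, scipy, OpenCV 4.12 (cv2) and the standard library are available. Lean on these libraries where they do the work, as an engineer would, in place of code of your own. Each camera call takes 0.05 s, during which the arm holds its last target. There are 200 camera calls.

TASK

The bur stand has been knocked over on the bench with its cassette still latched inside. Set the stand upright on its base with the cassette still in it, then pinch the cassette's two opposed side catches together with the fingers and draw the cassette up out of the stand. Finish while still holding the cassette still and upright by its pinched catches, its underside at least 10 cm above the bench, with the empty stand left standing upright on the bench and the other things on the bench left where they are.

Things in the scene. Friction and masses are not known exactly. Their poses are not given: they have to be found in the camera images.
- stand: Loose bur stand, about 0.6 kg: aluminium base plate 60 (x) x 84 (y) x 8 (z) mm under a grey open-topped sleeve, 55 (x) x 52 (y) mm, rim at z = 52 mm. Origin: centre of the plate's underside; z up out of the sleeve, y the pinch direction. Starts lying on its +x side, y level, tilted about 93 degrees, top pointing roughly away from the robot; the plate's edge at x = +30 mm, z = 0 is on the bench.
- sleeve_mid (a point): Centre of the stand's sleeve, on its axis, 30 mm above the base plate's underside. The sleeve's flat outer y faces (52 mm apart) are good to grip here. Righted, the stand pivots on its lowest base edge; once tilted less than about 40 degrees from upright it falls onto its base by itself.
- cassette: Loose white bur cassette, about 0.17 kg, 44 (x) x 30 (y) x 88 (z) mm, bur heads on top to z = 100. Origin: centre of its underside, axes as the stand's; seated, it is 8 mm above the stand's underside with 1.5 mm side play. Catches at its +y and -y sides hook under lips in the sleeve: pulled with either unpinched it brings the stand along; both pinched, it slides straight up, free after 45 mm.
- catch_a (a joint): Catch on the cassette's +y side: 0 = sprung out (locked), 0.006 m = pressed fully in towards the cassette's middle. Spring 5 N at the start, 11 N at the full stroke; it clears the lip at 0.004 m with the cassette centred, 0.0055 m at worst, so press it to its stop.
- catch_b (a joint): Catch on the cassette's -y side, the mirror image of catch_a.
- catch_a_face (a point): Centre of catch_a's outer face: grey ribbed button 22 mm wide (x), 32 mm tall (z), at y = +26, z = 68 mm of the cassette (76 mm over the stand's underside). The two faces are 52 mm apart sprung out, 40 mm pressed in. The buttons' lower edges are 8 mm above the sleeve's rim; the sleeve is 52 mm wide, so keep the fingertips above the rim when pinching.
- catch_b_face (a point): Centre of the outer finger face of catch_b, at y = -26 mm, z = 68 mm of the cassette.
- brush_wheel: Bystander: black flat polishing wheel, 57 mm across, 12 mm thick, lying on the bench left of the stand. Origin: centre of its underside. Leave alone.
- felt_wheel: Bystander: pale felt polishing wheel, 51 mm across, 14 mm thick, lying on the bench left of the stand. Origin: centre of its underside. Leave alone.
- casting_ring: Bystander: steel casting ring, 55 mm across, 55 mm tall, on the bench right of the stand. Origin: centre of its underside. Leave alone.
- crucible: Bystander: small clay crucible, 51 mm across, 40 mm tall, on the bench right of the stand. Origin: centre of its underside. Leave alone.
Things that resemble listed ones, but are neither listed nor needed, are in the scene too. Leave any green or yellow look-alike of the cassette alone. Leave any turquoise look-alike of the stand alone.

How it is judged:
By the outcome, as a careful person would: the job done as asked, in the order asked, and still so for the second after the job is handed in, while the arm keeps its last pose, push and grip.
It also fails if it takes over 46 s, if anything falls off the work surface, if the arm or the gripper's body presses on something with over 40 N, if the wrist force passes 120 N, or if a joint passes its speed limit or range.

## Working session

There is one attempt and no reset: what is moved stays moved. The work goes in short steps, each a Python script; the robot and the scene stay as the last script left them, time stands still between calls to the robot, and variables do not carry over. Pictures are saved under pics/ and viewed, at most 10 in all, crops included, and the job is handed in when it is done.

```bash
mkdir -p pics; ls; cat > h.py <<'E'
import numpy as np, cv2
from scipy.spatial.transform import Rotation as R
from cell import robot, grip, kin, viewer
def snap(c,fn=None):
    info=viewer.camera_info(c); im=viewer.read_camera(c)
    if fn: cv2.imwrite('pics/'+fn,im[:,:,::-1])
    return im,info
def world(p,info): return np.array(info['R']).T@(np.array(p)-np.array(info['t']).ravel())
def proj(X,info):
    c=np.array(info['camera_matrix'])@(np.array(info['R'])@np.array(X)+np.array(info['t']).ravel()); return c[:2]/c[2]
def find(name,c,info):
    for d in viewer.pinpoint(name,c):
        X=world(d['at'],info); print(c,name,round(d['confidence'],2),X.round(1),proj(X,info).round())
E
python3 - <<'E'
from h import *
ims=[]
for c in('scene','top'):
    im,i=snap(c); ims.append(im)
    print(c,np.array(i['camera_matrix']).round(0).tolist(),'campos',world([0,0,0],i).round())
    for n in('stand','sleeve_mid','cassette','catch_a_face','brush_wheel','felt_wheel','casting_ring','crucible'): find(n,c,i)
cv2.imwrite('pics/a.png',cv2.resize(np.hstack(ims),(800,300))[:,:,::-1])
cv2.imwrite('pics/top.png',ims[1][:,:,::-1]);cv2.imwrite('pics/scene.png',ims[0][:,:,::-1])
print(robot.observe())
E
```

```text
pics
scene [[372.0, 0.0, 257.0], [0.0, 372.0, 196.0], [0.0, 0.0, 1.0]] campos [ 82. 544. 674.]
scene stand 0.87 [553.2 -31.4  32.8] [246. 198.]
scene stand 0.71 [412.8  -0.   32.8] [284. 227.]
scene stand 0.66 [ 5.915e+02 -3.696e+02 -5.000e-01] [301. 147.]
scene sleeve_mid 0.65 [385.2   8.2  25.4] [292. 236.]
scene sleeve_mid 0.62 [580.2 -47.9  30.1] [242. 191.]
scene cassette 0.92 [460.1 -99.7  19.5] [290. 201.]
scene cassette 0.62 [593.  141.2  23.8] [190. 232.]
scene catch_a_face 0.38 [628.7 -39.6  24.5] [227. 188.]
scene brush_wheel 0.8 [ 4.369e+02  2.573e+02 -2.000e-01] [205. 304.]
scene felt_wheel 0.69 [579.  250.6   1.8] [161. 269.]
scene casting_ring 0.9 [ 417.7 -385.9    3.7] [352. 162.]
scene crucible 0.63 [ 594.9 -374.6   -1.2] [301. 146.]
top [[346.0, 0.0, 255.0], [0.0, 346.0, 190.0], [0.0, 0.0, 1.0]] campos [488. -29. 956.]
top stand 0.85 [556.4 -32.1  35. ] [249. 189.]
top stand 0.75 [414.7   5.2  36.3] [234. 243.]
top stand 0.6 [636.4 -34.8  22.3] [250. 160.]
top sleeve_mid 0.95 [581.2 -45.1  28.1] [254. 181.]
top sleeve_mid 0.77 [379.8   6.2  28. ] [233. 256.]
top cas
[... 523 characters left out ...]
8346, -0.01161568,  1.60268976,  0.00599258,
        1.07141485, -0.05630186]), 'joint_velocities': array([ 2.02261825e-03, -1.42586984e-04,  3.61812195e-05, -1.10024020e-03,
       -2.33172898e-04, -7.82597152e-04, -6.55003893e-05]), 'joint_torque': array([ 8.15070234e-04, -5.20404232e+01, -1.22358263e-02, -2.44053501e+01,
       -5.67405880e-02,  1.11510570e-02,  1.21731165e-05]), 'tcp_pos': array([ 153.08407678, -631.72505191,  214.60735575]), 'tcp_rot': array([ 3.11938228e+00,  3.72541402e-01, -3.01863084e-05]), 'contact_force': array([ 0.20709438,  0.61762814, -0.42719111]), 'wrist_torque': array([0.05883871, 0.00545884, 0.00445696]), 'grip_force': 0.0, 'grip_width': 1.0026227007794182}
```

View pics/top.png

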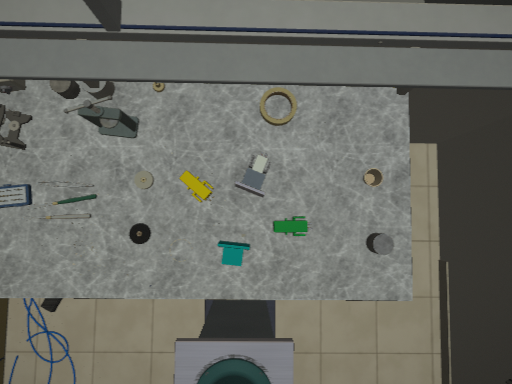

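View pics/scene.png

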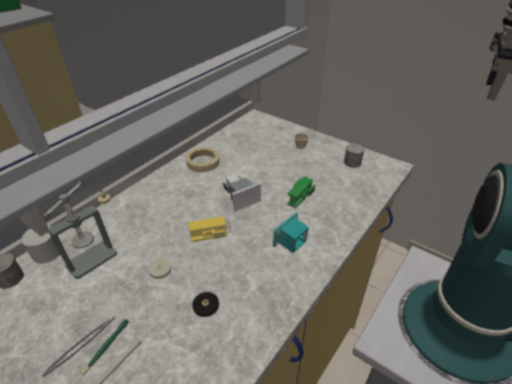

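The top view shows the grey stand at about (250,185) with its white cassette pointing to (262,160). Its yaw is therefore about -22°. The turquoise stand at (233,255) and the yellow and green cassettes at (196,186) and (290,226) are the look-alikes. Next I'll take a closer look with the wrist camera.

```bash
cat >> h.py <<'E'
def tool(a,th):
    """tool rotvec: a = stand azimuth, th = tilt (deg); 0 = down, +90 = pointing along azimuth"""
    a,th=np.radians([a,th]); u=np.array([np.cos(a),np.sin(a),0]); Z=np.array([0,0,1.]); s=np.array([-np.sin(a),np.cos(a),0])
    return R.from_matrix(np.c_[np.cos(th)*u+np.sin(th)*Z,-s,np.sin(th)*u-np.cos(th)*Z]).as_rotvec()
def zax(rv): return R.from_rotvec(rv).as_matrix()[:,2]
def tcp(g,rv): return np.array(g)+19*zax(rv)   # TCP position for a wanted grasp point
E
python3 - <<'E'
from h import *
robot.movep([560,-40,290],tool(-22,0))
P=[]
for k,p in enumerate(([560,-40,290],[520,-25,290])):
    if k: robot.servo_line(p)
    im,i=snap('wrist',f'w{k}.png'); print('cam',world([0,0,0],i).round(), np.array(i['R'])[2].round(2))
    for n in('stand','sleeve_mid','cassette','catch_a_face'): find(n,'wrist',i)
    np.savez(f'w{k}.npz',im=im,**{q:np.array(i[q]) for q in i if q in('camera_matrix','R','t')})
print(robot.observe()['t'])
for th in range(-35,85,10):
    rv=tool(-22,th); q=kin.ik(tcp([577,-42,35],rv),rv); print(th,None if q is None else np.round(q,2))
cv2.imwrite('pics/w.png',cv2.resize(np.hstack([np.load(f'w{k}.npz')['im'] for k in(0,1)]),(800,300))[:,:,::-1])
E
```

```text
cam [631. -70. 460.] [-0.25  0.1  -0.96]
wrist stand 0.94 [416.7   1.4  28.8] [265. 268.]
wrist stand 0.68 [552.1 -34.7  30.8] [253. 171.]
wrist sleeve_mid 0.8 [384.    5.8  30. ] [271. 289.]
wrist sleeve_mid 0.73 [583.7 -43.5  29.4] [250. 145.]
wrist cassette 0.79 [596.2 145.1  20.4] [115. 189.]
wrist cassette 0.77 [ 458.4 -101.7   20.6] [324. 214.]
wrist catch_a_face 0.94 [573.4  77.5  20.6] [168. 186.]
wrist catch_a_face 0.77 [ 489.8 -171.3   21.2] [367. 174.]
wrist catch_a_face 0.26 [554.4 -34.9  30.2] [252. 169.]
cam [591. -54. 461.] [-0.25  0.1  -0.96]
wrist stand 0.9 [418.2   3.2  29.6] [264. 240.]
wrist stand 0.55 [555.2 -33.   28.9] [250. 135.]
wrist sleeve_mid 0.79 [381.1   6.4  32.6] [271. 265.]
wrist sleeve_mid 0.75 [581.7 -41.5  28.6] [248. 113.]
wrist cassette 0.87 [ 458.5 -101.5   20.6] [326. 184.]
wrist cassette 0.84 [600.4 143.3  18.8] [111. 153.]
wrist catch_a_face 0.87 [569.6  79.8  20.3] [166. 157.]
wrist catch_a_face 0.6 [ 486.7 -170.8   21.7] [370. 144.]
wrist catch_a_face 0.47 [632.  -39.3  24.2] [231.  73.]
wrist catch_a_face 0.26 [555.1 -32.9  31.6] [250. 136.]
4.3917
-35 [ 0.37  0.98 -0.44  1.41  0.15  1.4  -2.03]
-25 [ 0.38  0.88 -0.45  1.54  0.2   1.2  -2.06]
-15 [ 0.37  0.79 -0.44  1.68  0.25  0.99 -2.11]
-5 [ 0.34  0.7  -0.41  1.81  0.33  0.78 -2.2 ]
5 [ 0.26  0.62 -0.33  1.95  0.44  0.56 -2.33]
15 [ 0.07  0.56 -0.14  2.08  0.6   0.32 -2.55]
25 [-0.08  0.54 -0.01  2.2   1.53  0.2   2.75]
35 [-0.7   0.68  0.67  2.33  3.34  0.28  0.73]
45 [-0.75  0.77  0.66  2.4   2.98  0.53  0.96]
55 [-0.44  0.77  0.21  2.43  2.58  0.91  1.39]
65 [-0.29  0.9  -0.01  2.43  2.5   1.28  1.46]
75 [-0.78  1.16  0.42  2.43  2.4   1.28  0.99]
```

View pics/w.png

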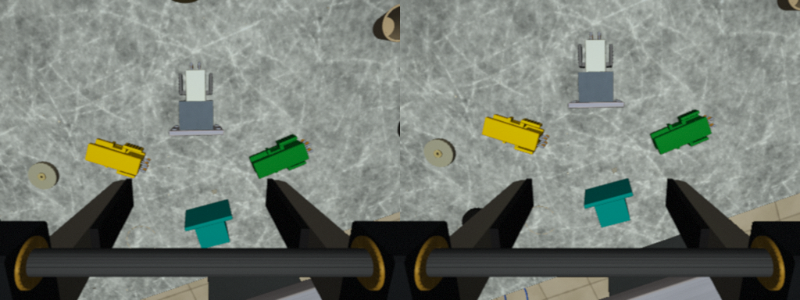

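The yaw is confirmed: the stand's axis runs vertically through column 596 of the right-hand view, which gives an azimuth of -22°. The sleeve middle is at (582,-44,29), against an expected height of 28.4.

1. Grasp the sleeve with the hand leaned 35° over the cassette.
2. Lift the stand and reorient it in free air.
3. Set it down upright.

```bash
python3 - <<'E'
from h import *
rv=tool(-22,-35); g=np.array([584.5,-45,31.])
for az in(-22,-10,0):
  for th in(50,58):
    for z in(36,200):
        r=tool(az,th); q=kin.ik(tcp([620,-60,z],r),r); print(az,th,z,None if q is None else np.round(q,2))
robot.movep(tcp(g,rv)-110*zax(rv),rv)
robot.servo_line(tcp(g,rv),feed=120)
grip(0.0,45); o=robot.observe(); print('width mm',92*o['grip_width'],o['grip_force'],o['contact_force'].round(1))
robot.servo_line(tcp(g+[0,0,170],rv),feed=120)
o=robot.observe(); print(o['t'],92*o['grip_width'],o['contact_force'].round(1))
for az in(-22,-10,0):
  for th in(45,58):
    for z in(36,200):
        r=tool(az,th); q=kin.ik(tcp([620,-60,z],r),r); print(az,th,z,None if q is None else np.round(q,2))
print(o['joints'].round(2))
E
```

```text
-22 50 36 [-0.71  0.84  0.65  2.34  2.95  0.61  0.97]
-22 50 200 [-1.08  0.54  1.15  2.35  3.36  0.24  0.75]
-22 58 36 [-0.94  1.11  0.87  2.38  3.    0.76  0.61]
-22 58 200 [-1.09  0.63  1.13  2.41  3.09  0.45  0.92]
-10 50 36 [-0.6   0.84  0.66  2.37  3.27  0.78  0.93]
-10 50 200 [-0.63  0.32  0.68  2.36  3.2   0.34  1.27]
-10 58 36 [-0.63  0.95  0.65  2.41  3.12  1.01  0.94]
-10 58 200 [-0.62  0.39  0.67  2.43  3.11  0.59  1.3 ]
0 50 36 [-0.31  0.75  0.44  2.36  3.41  0.84  1.17]
0 50 200 [-0.12  0.28  0.21  2.34  3.44  0.36  1.3 ]
0 58 36 [-0.5   0.95  0.65  2.41  3.36  1.16  0.99]
0 58 200 [-0.31  0.35  0.44  2.42  3.42  0.64  1.27]
width mm 51.84746312322645 44.808067102203495 [-0.3 -0.3  0.7]
8.6167 51.81931839444413 [-0.2 -0.2 -7.9]
-22 45 36 [-0.68  0.78  0.66  2.31  3.06  0.48  0.94]
-22 45 200 [-0.69  0.32  0.65  2.28  2.08  0.2   2.16]
-22 58 36 [-0.94  1.11  0.87  2.38  3.    0.76  0.61]
-22 58 200 [-1.09  0.63  1.13  2.41  3.09  0.45  0.92]
-10 45 36 [-0.4   0.7   0.44  2.33  3.2   0.6   1.16]
-10 45 200 [-0.63  0.3   0.7   2.31  3.38  0.19  1.11]
-10 58 36 [-0.63  0.95  0.65  2.41  3.12  1.01  0.94]
-10 58 200 [-0.62  0.39  0.67  2.43  3.11  0.59  1.3 ]
0 45 36 [-0.12  0.66  0.21  2.32  3.36  0.63  1.34]
0 45 200 [ 0.08  0.26 -0.01  2.27  3.39  0.19  1.38]
0 58 36 [-0.31  0.86  0.43  2.4   3.31  1.1   1.21]
0 58 200 [-0.31  0.35  0.44  2.42  3.42  0.64  1.27]
[ 0.39  0.8  -0.49  1.34  0.09  1.64 -2.04]
```

```bash
python3 - <<'E'
from h import *
g=np.array([620,-60,215.])
for az,th in((-22,12),(-10,45),(-10,58)):
    r=tool(az,th); robot.movep(tcp(g,r),r); print(th,robot.observe()['t'],robot.observe()['tcp_pos'].round())
r=tool(-10,58); g[2]=60
try: robot.servo_line(tcp(g,r),feed=120)
except robot.IKError as e: print('IK',e); robot.movep(tcp(g,r),r)
o=robot.observe(); print(o['t'],92*o['grip_width'],o['contact_force'].round(1),o['joints'].round(2))
im,i=snap('scene'); print('proj',proj([620,-60,60],i),proj([620,-60,27],i))
c=cv2.resize(im[110:260,160:360],(800,600)); im2,i2=snap('top'); cv2.imwrite('pics/up.png',c[:,:,::-1])
E
```

```text
12 9.4417 [623. -62. 196.]
45 12.35 [633. -62. 202.]
58 12.9583 [636. -63. 205.]
14.4 51.944191980709704 [-0.1 -0.8 -7. ] [-0.48  0.8   0.49  2.41  3.07  0.96  1.16]
proj [233.26648079 174.96217098] [233.83038707 184.42327712]
```

View pics/up.png

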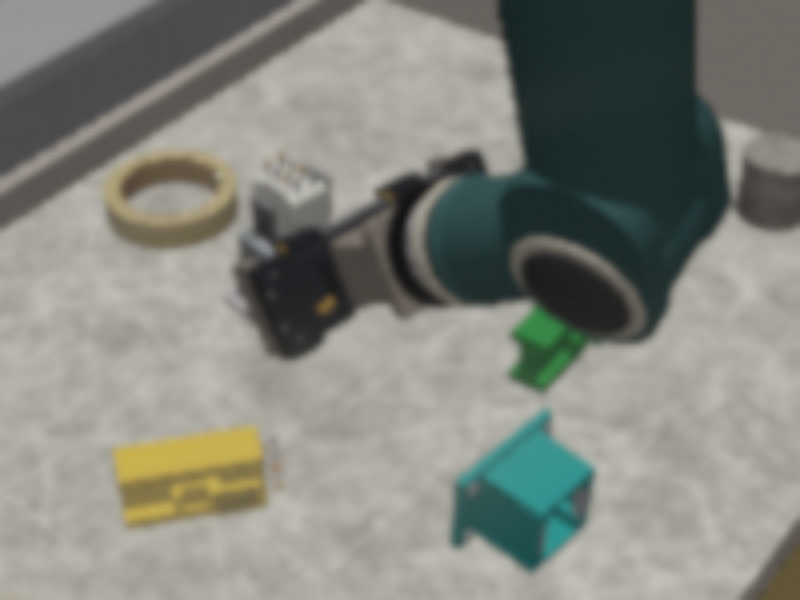

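The picture shows the stand held upright, with the white cassette top at (290,190) in the crop, and the hand clear of the yellow, green and turquoise things. I'll lower it in small steps until it touches the bench.

```bash
python3 - <<'E'
from h import *
r=tool(-10,58); g=np.array([620,-60,60.])
robot.servo_line(tcp([620,-60,42],r),feed=60)
f0=robot.observe()['contact_force']; z=42
while z>28:
    z-=1; robot.servo_line(tcp([620,-60,z],r),feed=30)
    o=robot.observe(); d=o['contact_force']-f0
    if d[2]>4: break
print('touch',z,d.round(1),o['t'])
grip(0.75); robot.hold(.3)
print(robot.observe()['contact_force'].round(1))
robot.servo_line(tcp([620,-60,z],r)-130*zax(r),feed=150)
g=np.array([560,-50,300]); rr=tool(-10,12)
robot.movep(g,rr)
print(robot.observe()['t'],robot.observe()['joints'].round(2))
im,i=snap('wrist','wu.png')
for n in('stand','cassette','catch_a_face','sleeve_mid'): find(n,'wrist',i)
im2,i2=snap('top')
for n in('stand','cassette','catch_a_face'): find(n,'top',i2)
im3,i3=snap('scene')
for n in('cassette','catch_a_face'): find(n,'scene',i3)
cv2.imwrite('pics/wu.png',np.hstack([cv2.resize(im,(400,300)),cv2.resize(im3[130:230,170:303],(400,300))])[:,:,::-1])
E
```

```text
touch 33 [-5.   1.5  9. ] 17.2
[-0.4  0.1 -0.4]Traceback (most recent call last):
  File "<stdin>", line 12, in <module>
cell.IKError: the arm cannot follow that straight line within its joint ranges
```

```bash
python3 - <<'E'
from h import *
r=tool(-10,58); grip(1.0)
for d in([-20,3,20],[0,0,20]):
    try: robot.servo_line(tcp([620,-60,33],r)+d,feed=100); print(d);break
    except robot.IKError: pass
p=robot.observe()['tcp_pos']; 
for d in([-30,5,150],[0,0,150]):
    try: robot.servo_line(p+d,feed=200); print(d);break
    except robot.IKError: pass
print(robot.observe()['contact_force'].round(1))
robot.movep([570,-50,300],tool(-10,0))
o=robot.observe(); print(o['t'],o['joints'].round(2))
im,i=snap('wrist')
for n in('stand','cassette','catch_a_face','sleeve_mid'): find(n,'wrist',i)
im2,i2=snap('top')
for n in('stand','cassette','catch_a_face'): find(n,'top',i2)
im3,i3=snap('scene')
for n in('cassette','catch_a_face'): find(n,'scene',i3)
cv2.imwrite('pics/wu.png',np.hstack([cv2.resize(im,(400,300)),cv2.resize(im3[130:230,170:303],(400,300))])[:,:,::-1])
np.savez('wu.npz',im=im,R=i['R'],t=i['t'],camera_matrix=i['camera_matrix'])
E
```

```text
[0, 0, 20]
[0, 0, 150]
[-0.5  0.1  0.3]
22.3333 [-0.14  0.26  0.21  1.71 -0.06  1.18 -1.66]
wrist stand 0.6 [418.2   4.   30.5] [236. 272.]
wrist stand 0.59 [623.8 -63.3   1.4] [257. 117.]
wrist cassette 0.92 [597.4 142.   23.6] [108. 165.]
wrist cassette 0.84 [625.8 -64.4   7.8] [258. 115.]
wrist cassette 0.66 [ 459.1 -102.3   22.1] [305. 231.]
wrist catch_a_face 0.93 [569.4  78.6  20.9] [160. 177.]
wrist catch_a_face 0.83 [625.9 -36.4  78.4] [234. 122.]
wrist catch_a_face 0.82 [ 485.5 -169.4   22.9] [351. 206.]
wrist catch_a_face 0.4 [437.6 262.    0.5] [ 68. 277.]
wrist sleeve_mid 0.97 [384.1   7.1  32.9] [238. 294.]
wrist sleeve_mid 0.74 [624.  -58.1  30.3] [253. 118.]
top cassette 0.65 [593.6 142.1  16.8] [185. 175.]
top catch_a_face 0.38 [566.9  77.   21.3] [209. 185.]
scene cassette 0.96 [ 461.9 -104.1   20.7] [290. 200.]
scene cassette 0.88 [593.  140.3  22.1] [190. 232.]
scene cassette 0.71 [622.4 -64.4   8.6] [234. 188.]
scene catch_a_face 0.4 [623.4 -41.6  77.9] [228. 173.]
```

View pics/wu.png

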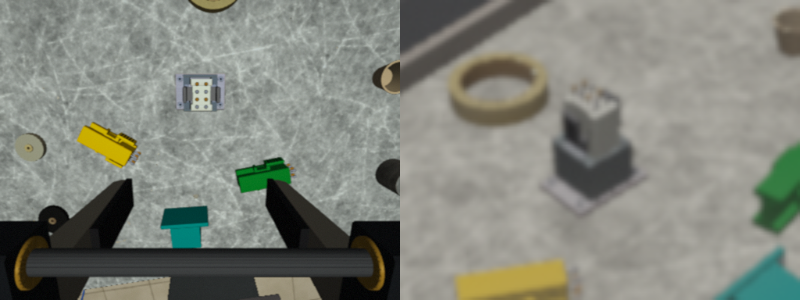

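The stand is upright in both views, at about (200,95) in the wrist picture and (590,150) in the scene crop. The cassette is seated with its underside at z ≈ 8. The two views put the catch face at z ≈ 78, against 76 expected. I'll pinch now.

```bash
python3 - <<'E'
from h import *
r=tool(-10,0); g=np.array([622,-61.5,79.])
robot.movep(tcp(g+[0,0,90],r),r)
robot.servo_line(tcp(g,r),feed=100); print(robot.observe()['contact_force'].round(1))
f0=robot.observe()['contact_force']
grip(0.0,40); robot.hold(.2); o=robot.observe(); print('w',92*o['grip_width'],o['grip_force'],o['t'],(o['contact_force']-f0).round(1))
if 92*o['grip_width']<41.5:
    for dz,fd in((15,40),(60,60),(150,100)):
        robot.servo_line(tcp(g+[0,0,dz],r),feed=fd); o=robot.observe(); print(dz,o['t'],92*o['grip_width'],(o['contact_force']-f0).round(1))
im3,i3=snap('scene')
for n in('stand','cassette'): find(n,'scene',i3)
im,i=snap('wrist')
cv2.imwrite('pics/fin.png',np.hstack([cv2.resize(im,(400,300)),cv2.resize(im3[100:250,150:350],(400,300))])[:,:,::-1])
E
```

```text
[-0.5 -0.1  0.5]
w 36.196639653624366 40.00157654285431 25.7583 [-0.5 -0.7  5.4]
15 26.2833 35.95154225938552 [ 0.2 -0.2 -2.2]
60 27.1833 35.698447666023554 [ 0.1  0.1 -2.6]
150 28.2333 35.69806375765755 [ 0.8  0.2 -3.8]
scene stand 0.92 [410.2  -0.9  30.3] [285. 228.]
scene stand 0.72 [621.1 -58.6   1.6] [234. 192.]
scene cassette 0.95 [ 459.8 -100.6   21.6] [290. 201.]
scene cassette 0.81 [621.9 -63.  156.6] [232. 144.]
scene cassette 0.74 [594.1 138.9  23.3] [190. 231.]
scene cassette 0.34 [434.1 258.7  -1. ] [206. 306.]
```

View pics/fin.png

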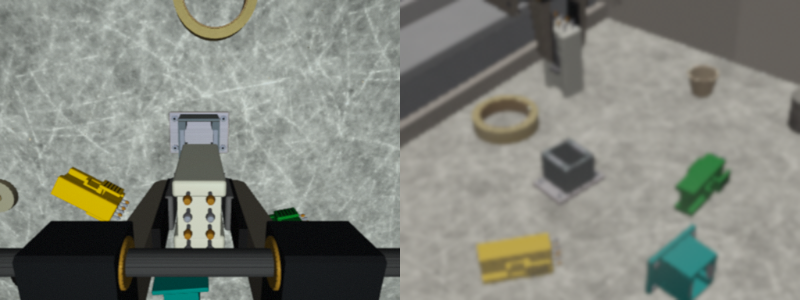

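The right view shows the empty stand upright at (568,170) and the white cassette hanging upright in the fingers at (565,60). Its underside measures z ≈ 157, as expected after a 150 mm lift. The yellow, green and turquoise look-alikes and the wheels haven't moved. I'll check that the grip is steady, then hand in.

```bash
python3 - <<'E'
from h import *
robot.hold(1.0); o=robot.observe(); print(o['t'],92*o['grip_width'],o['grip_force'],o['contact_force'].round(1),abs(o['joint_velocities']).max())
im,i=snap('scene'); find('cassette','scene',i)
print(robot.job_done())
E
```

```text
29.4333 35.82008058941511 39.999239444732666 [-0.7  0.1 -1.4] 0.002406777693229406
scene cassette 0.97 [624.6 -64.3 156.7] [231. 143.]
scene cassette 0.95 [ 460.6 -103.4   19. ] [290. 201.]
scene cassette 0.74 [593.1 140.7  23.5] [190. 231.]
scene cassette 0.57 [624.  -59.8   1.6] [233. 191.]
the job is handed in; nothing more can be done
None
```

I handed the job in at about 29 s, with no verdict shown: the empty stand is upright on the bench and the cassette is held still and upright by its catches, its underside about 157 mm up; the fingers read 36 mm apart, narrower than the 40 mm expected with both catches fully in, and I did not find out why.

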